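# Load the tube warmer and book the batch in

### The arm

A 7-joint arm with a two-finger parallel gripper is mounted at the origin on the work surface; the furniture and walls round the work are solid. World frame = base frame: x ahead of the robot, y to its left, z up, the work surface at z = 0. Lengths are in m, angles in rad, forces in N, time in s.
With the tool pointing down it reaches from about 0.4 to 0.85 m from the base axis. Payload 6.9 kg.
Tool frame: the origin (TCP) lies midway between the tips of the shut fingers; the grasp point (between the pads) lies behind it (ctrl.pinch_z is the z of the grasp point in the tool frame, in m); z points along the fingers, y is the direction in which the jaws open and shut (so a half turn about z gives the same grasp; the last joint's range is limited). The gripper opens to 85 mm and grips with 20 to 120 N. Pads are 22 mm wide; open, the fingers measure 114 mm over their backs; the gripper's body (76 mm by 85 mm) begins 54 mm behind the grasp point. The pads swing forward as they close: fully open they stand 13 mm farther back than shut.
Start: joints at [-1.115, 0.507, -0.238, 1.5, 0.126, 1.149, -0.155], TCP at [0.214, 0.587, 0.231] pointing down, gripper open.
Joint ranges: [-3.08, 3.08], [-0.24, 2.05], [-1.43, 1.35], [0, 2.5], [-1.52, 4.66], [0.17, 1.96], [-2.89, 2.89]. Speed limits (rad/s): [2.39, 2.39, 3.14, 3.14, 3.14, 3.14, 3.14].

### API

Orientations are given as a unit quaternion [w, x, y, z].
In Python, from station import ctrl, get_state, vision, ticket, models gives the robot as it stands. Calls block until the motion is done:
- ctrl.movep(position, orientation): joint-space move of the TCP to a pose.
- ctrl.movel(position, frame=None, max_speed=0.15): straight line of the TCP; frame=None keeps the orientation; max_speed is the mean speed in m/s.
- ctrl.set_joints(angles): joint-space move.
- ctrl.ungrasp() and ctrl.close_gripper(force=None): open the fingers fully, or close them until they stop; force is the grip in N (None keeps the last).
- ctrl.pause(seconds).
- ctrl.ik(position, orientation): joint angles nearest the present ones, or None.
- get_state(): the state.
- vision.grab_frame(name): name is "side" or "top" or "wrist"; returns (picture, depth): 400x640x3 uint8, blue, green, red; 400x640 float32, m along the optical axis (not along the pixel's ray), 0 where there is no reading.
- vision.camera_info(name): a dict with "mtx" (3x3 intrinsics, pixels), "R" (3x3) and "t" (3): a world point X has camera coordinates R X + t; the wrist camera has in their place "hand_eye" (4x4, takes a point from camera to tool coordinates, whose origin is the TCP and whose axes are the flange's). Camera axes: x right, y down, z forward; pixel columns grow to the right and rows downward; lengths in m; the calibration is good to about 2 mm. A picture is of the moment at which its call begins: read the wrist's pose just before it. camera_info takes no time and is no camera call.
A pose or a line that the arm cannot do raises ctrl.Unreachable and nothing moves.
- ticket.close_job(): hands the job in, once; it reports no verdict.
Trained networks look in the newest picture that a camera, given by its name, has taken for a name from the list of things; names that differ only in an ending like _2 or _b are one class to them, and where a whole thing is asked for, a point or a joint stands for the part that bears it (a point fixed in the world has none). Each returns a list of dicts, best first, with "p" (0 to 1); they miss things now and then, are a little off and sometimes report something else, mostly with a low value. They report only what shows in the picture. A call takes as long as a camera call. They do not tell look-alikes from the thing itself.
- models.recognise(camera, target): "point" ([column, row] in pixels, amid what is visible of it).
- models.masks_of(camera, target): "mask" (400x640 bool, what is visible of it) and "point" ([column, row] in pixels, amid what is visible of it).
The state is a dict: "time": time; "qpos": joint angles; "qd": joint speeds; "tau": joint torques, N m; "tcp_pos": TCP position; "eef_rot": TCP orientation; "contact_force": force on the tool from outside, world axes, zero at the start; "wrist_torque": the same for the moment, N m; "width": finger opening in m.
Only numpy, scipy, OpenCV 4.12 (cv2) and the standard library are available. Lean on these libraries where they do the work, as an engineer would, in place of code of your own. Each camera call takes 0.05 s, during which the arm holds its last target. There are 200 camera calls.

### The job

Press the front of the tube warmer's hood to release its push-push catch so that the hood swings open, stand every tube from the rack cap up in a pocket of the warmer (any pocket, fully down), then swing the hood shut and press it home until the catch holds it by itself. Then take the code reader off its charging mat, hold it upright and still a few centimetres above the middle of the code label on the shut hood for a good second, and stand it back in the middle of the mat. Leave the other things on the bench where they are.

Things in the scene. Friction and masses are not known exactly. Their poses are not given: they have to be found in the camera images.
- warmer: Bench tube warmer, fixed: a white base 136 x 166 mm, whose aluminium deck lies 56 mm above the bench, under a grey hinged hood. Origin: centre of its underside on the bench; -x is its front, y runs along the row of pockets, z up.
- hood (a joint): Hood angle, rad: 0 shut and latched, 1.45 open, -0.068 pressed to a stop. When free a spring (1.5 N at the front) opens it in 2 s. Push-push catch: press the shut hood's front 8 mm down to the stop (2 to 3 N, then solid) and let go: freed. Press the open hood down past shut to the same stop and let go: latched at 0. A press of 7 mm or less changes nothing.
- hood_hinge (a point): A point on the hood's hinge axis, which lies along the warmer's y axis: x +70 mm, z 60 mm in the warmer's frame, midway along. Frame turns with the hood.
- hood_edge (a point): Middle of the hood's free (front) edge, on its top face: when shut 132 mm in front of the hinge, 106 mm above the bench. The hood is a shell 132 mm long, 166 mm wide, 46 mm high, walls 4 mm, open below. Fully open, its top face stands almost upright at the back, facing away from the front, leaning 7 degrees forward at its upper, free edge, which is then 197 mm above the bench.
- hood_press (a point): Middle of the ribbed press pad on the hood's top face near its front edge; when shut 119 mm in front of the hinge and 107 mm above the bench. Moves with the hood.
- hood_label (a point): Middle of the white code label (42 x 60 mm, black bars) on the hood's top face; when shut 62 mm in front of the hinge and 106.6 mm above the bench. z is the normal of the top face, outward; x and y as the warmer's when shut.
- pocket0 (a point): Centre of the mouth of pocket 0 in the deck, at x -24 mm, y -51 mm, z 56 mm in the warmer's frame: 18 mm square, 42 mm deep with a flat floor (a tube fully down has its origin 14 mm above the bench, its cap from 16 to 33 mm above the deck); the mouth is chamfered 2 mm.
- pocket1 (a point): Centre of the mouth of pocket 1 in the deck, at x -24 mm, y -17 mm, z 56 mm in the warmer's frame: 18 mm square, 42 mm deep with a flat floor (a tube fully down has its origin 14 mm above the bench, its cap from 16 to 33 mm above the deck); the mouth is chamfered 2 mm.
- pocket2 (a point): Centre of the mouth of pocket 2 in the deck, at x -24 mm, y 17 mm, z 56 mm in the warmer's frame: 18 mm square, 42 mm deep with a flat floor (a tube fully down has its origin 14 mm above the bench, its cap from 16 to 33 mm above the deck); the mouth is chamfered 2 mm.
- pocket3 (a point): Centre of the mouth of pocket 3 in the deck, at x -24 mm, y 51 mm, z 56 mm in the warmer's frame: 18 mm square, 42 mm deep with a flat floor (a tube fully down has its origin 14 mm above the bench, its cap from 16 to 33 mm above the deck); the mouth is chamfered 2 mm.
- rack: Brown tube rack 56 x 167 x 72 mm, fixed, two rows of five holes (16 mm square, 31 mm apart along its y; rows at x -14 and +14 mm) in a top plate 62 mm above the bench; end plates 72 mm high. Tubes stand on its floor 4 mm above the bench. Origin: centre of its underside, z up. No two tubes stand side by side across x, so fingers that close along the rack's x have room.
- tube0: A stoppered plastic sample tube, 13.2 mm diameter, 75 mm long, with a 16 mm wide cap over its top 17 mm; 11 g. Origin at the centre of its rounded bottom end, z up through the cap. It starts upright in a hole of the rack, cap 58 mm to 75 mm above its origin. May be absent.
- tube1: A stoppered plastic sample tube, 13.2 mm diameter, 75 mm long, with a 16 mm wide cap over its top 17 mm; 11 g. Origin at the centre of its rounded bottom end, z up through the cap. It starts upright in a hole of the rack, cap 58 mm to 75 mm above its origin. May be absent.
- tube2: A stoppered plastic sample tube, 13.2 mm diameter, 75 mm long, with a 16 mm wide cap over its top 17 mm; 11 g. Origin at the centre of its rounded bottom end, z up through the cap. It starts upright in a hole of the rack, cap 58 mm to 75 mm above its origin. May be absent.
- tube3: A stoppered plastic sample tube, 13.2 mm diameter, 75 mm long, with a 16 mm wide cap over its top 17 mm; 11 g. Origin at the centre of its rounded bottom end, z up through the cap. It starts upright in a hole of the rack, cap 58 mm to 75 mm above its origin. May be absent.
- reader: Code reader, standing upright: a round foot 52 mm in diameter and 14 mm high, a neck 28 mm in diameter from 34 mm up to its flat top at 100 mm; 0.18 kg. Origin: centre of the underside of the foot, z up.
- reader_window (a point): The reader's window, at the centre of the underside of its foot; it reads straight down out of the foot, along the reader's -z.
- mat_top (a point): Centre of the top of the black charging mat, 130 x 130 x 3 mm, fixed flat on the bench. z up.
- dropper: Bystander: small dropper bottle, 33 mm diameter, 98 mm high; origin under its centre.
- carton: Bystander: small flat carton 46 x 46 x 19 mm; origin under its centre.
- slides: Bystander: slide box 91 x 98 x 32 mm; origin under its centre.
There are look-alikes about, which are no part of the job. There is more than one size of the reader; the job needs the smallest.

How it is judged:
On the way, in this order (a step that is already met when the one before it is completed fails the run):
1. the catch is freed and the hood swings open (value of joint hood above 1.2 rad), for 0.2 s.
2. every tube stands in a pocket and the hood is latched shut, let go (value of joint hood between -0.02 and 0.02 rad and x of tube0 in the frame of warmer between -0.032 and -0.016 m and y of tube0 in the frame of warmer between -0.062 and 0.062 m and z of tube0 in the frame of warmer between 0.009 and 0.02 m and angle between each of tube0, tube1, tube2, tube3's own z axis and vertical below 0.25 rad and x of tube1 in the frame of warmer between -0.032 and -0.016 m and y of tube1 in the frame of warmer between -0.062 and 0.062 m and z of tube1 in the frame of warmer between 0.009 and 0.02 m and x of tube2 in the frame of warmer between -0.032 and -0.016 m and y of tube2 in the frame of warmer between -0.062 and 0.062 m and z of tube2 in the frame of warmer between 0.009 and 0.02 m and x of tube3 in the frame of warmer between -0.032 and -0.016 m and y of tube3 in the frame of warmer between -0.062 and 0.062 m and z of tube3 in the frame of warmer between 0.009 and 0.02 m and contact force between the fingers and warmer below 0.3 N), for 0.5 s.
3. the reader is held upright and still over the label on the shut hood, 20 to 80 mm above it (value of joint hood between -0.02 and 0.02 rad and x of reader_window in the frame of hood_label between -0.018 and 0.018 m and y of reader_window in the frame of hood_label between -0.022 and 0.022 m and z of reader_window in the frame of hood_label between 0.02 and 0.08 m and angle between the z axis of reader and the z axis of hood_label, either way round below 0.2 rad and linear speed of reader below 0.03 m/s), for 1 s.
At the end, for the whole second after the job is handed in: The hood is latched shut (within 0.02 rad of 0); every tube present stands fully down in a pocket (bottom within about 6 mm of the pocket floor, tilt under 0.25 rad); the reader stands upright on its charging mat, its centre within 25 mm of the mat's centre; all at rest (value of joint hood between -0.02 and 0.02 rad and x of tube0 in the frame of warmer between -0.032 and -0.016 m and y of tube0 in the frame of warmer between -0.062 and 0.062 m and z of tube0 in the frame of warmer between 0.009 and 0.02 m and angle between each of tube0, tube1, tube2, tube3's own z axis and vertical below 0.25 rad and x of tube1 in the frame of warmer between -0.032 and -0.016 m and y of tube1 in the frame of warmer between -0.062 and 0.062 m and z of tube1 in the frame of warmer between 0.009 and 0.02 m and x of tube2 in the frame of warmer between -0.032 and -0.016 m and y of tube2 in the frame of warmer between -0.062 and 0.062 m and z of tube2 in the frame of warmer between 0.009 and 0.02 m and x of tube3 in the frame of warmer between -0.032 and -0.016 m and y of tube3 in the frame of warmer between -0.062 and 0.062 m and z of tube3 in the frame of warmer between 0.009 and 0.02 m and horizontal distance between reader and mat_top below 0.025 m and z of reader in the frame of mat_top between -0.003 and 0.004 m and angle between reader's own z axis and vertical below 0.08 rad and linear speed of reader below 0.02 m/s and velocity of joint hood below 0.05 rad/s); the robot touches nothing.
It fails at once if the dropper bottle is pushed aside by more than 30 mm (distance of dropper from where it was at the start of the episode above 0.03 m).
It fails at once if the small carton is pushed aside by more than 30 mm (distance of carton from where it was at the start of the episode above 0.03 m).
It fails at once if the slide box is pushed aside by more than 30 mm (distance of slides from where it was at the start of the episode above 0.03 m).
Of tube0, tube1, tube2, tube3 only 3 to 4 are there at a start; the rules pass over those that are not, and their reading is None.
At some moment in a run one of reader may be knocked a few centimetres aside while the robot is not near it.
It also fails if it takes over 208 s, if anything falls off the work surface, if the arm or the gripper's body presses on something with over 40 N, if the wrist force passes 120 N, or if a joint passes its speed limit or range.

## Working session

There is one attempt and no reset: what is moved stays moved. The work goes in short steps, each a Python script; the robot and the scene stay as the last script left them, time stands still between calls to the robot, and variables do not carry over. Pictures are saved under pics/ and viewed, about 12 in all and at most 16, crops included, and the job is handed in when it is done.

```bash
ls; mkdir -p pics; python3 - <<'E'
from station import ctrl,get_state,vision
import cv2,numpy as np
s=get_state();print(s['time'],s['tcp_pos'],s['eef_rot'],s['width'],ctrl.pinch_z)
for n in ('top','side','wrist'):
    im,d=vision.grab_frame(n);cv2.imwrite(f'pics/{n}0.png',im)
    i=vision.camera_info(n);print(n,{k:np.round(v,3).tolist() for k,v in i.items()})
E
```

```text
pics
0.0 [0.21409394 0.58664473 0.23044516] [-1.43936202e-04  1.74001895e-01  9.84744909e-01 -8.85889343e-04] 0.0855571933797049 -0.0187
top {'mtx': [[473.434, 0.0, 322.692], [0.0, 473.434, 209.971], [0.0, 0.0, 1.0]], 'R': [[-0.004, -1.0, -0.012], [-0.983, 0.006, -0.181], [0.181, 0.011, -0.983]], 't': [0.024, 0.522, 1.516]}
side {'mtx': [[488.069, 0.0, 313.211], [0.0, 488.069, 199.181], [0.0, 0.0, 1.0]], 'R': [[0.858, -0.513, 0.02], [-0.276, -0.493, -0.825], [0.433, 0.703, -0.565]], 't': [-0.411, 0.23, 1.09]}
wrist {'mtx': [[304.096, 0.0, 322.917], [0.0, 304.096, 193.912], [0.0, 0.0, 1.0]], 'hand_eye': [[0.001, -0.954, -0.301, 0.077], [1.0, 0.001, 0.0, -0.0], [0.0, -0.301, 0.954, -0.142], [0.0, 0.0, 0.0, 1.0]]}
```

View pics/top0.png

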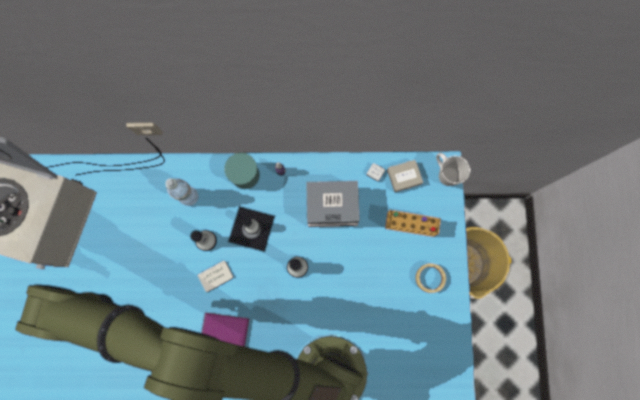

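View pics/side0.png

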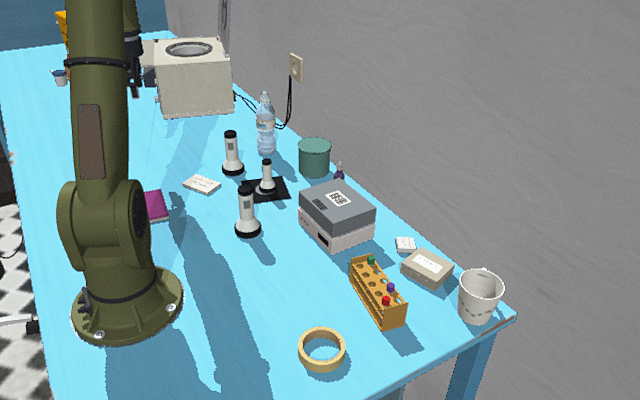

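The top view shows the warmer at (333,205), the rack at (413,222), and the small reader on its mat at (252,226). Two larger readers stand at (204,239) and (298,266). Three coloured caps are visible in the rack so far.

```bash
cat > h.py <<'E'
from station import ctrl,get_state,vision,ticket,models
import cv2,numpy as np
from scipy.spatial.transform import Rotation as Ro
def T(s=None):
    s=s or get_state();q=s['eef_rot'];M=np.eye(4)
    M[:3,:3]=Ro.from_quat([q[1],q[2],q[3],q[0]]).as_matrix();M[:3,3]=s['tcp_pos'];return M
def grab(n):
    M=T() if n=='wrist' else None
    im,d=vision.grab_frame(n);i=vision.camera_info(n);K=i['mtx']
    v,u=np.mgrid[:400,:640]
    P=np.stack([(u-K[0,2])/K[0,0]*d,(v-K[1,2])/K[1,1]*d,d],-1)
    if n=='wrist':
        A=M@np.array(i['hand_eye']);W=P@A[:3,:3].T+A[:3,3]
    else: W=(P-np.array(i['t']))@np.array(i['R'])
    W[d<=0]=np.nan
    return im,W
def quat(yaw):   # tool down, jaw axis (tool y) at angle yaw+90deg... tool x at yaw
    R=Ro.from_euler('z',yaw)*Ro.from_euler('x',np.pi)
    x,y,z,w=R.as_quat();return [w,x,y,z]
E
python3 - <<'E'
from h import *
def rect(p):
    (c,wh,a)=cv2.minAreaRect(p[:,:2].astype(np.float32)*1000);return np.round(c,1),np.round(wh,1),round(a,1)
for n in ('top','side'):
    im,W=grab(n);np.savez(f'pics/{n}.npz',im=im,W=W)
    for t in ('warmer','hood','rack','tube0','reader','mat_top','dropper','carton','slides'):
        try: L=models.masks_of(n,t)
        except Exception as e: print(t,e);continue
        for m in L:
            if m['p']<.3: continue
            q=W[m['mask']];q=q[~np.isnan(q[:,0])]
            if len(q)<5: continue
            z=np.percentile(q[:,2],97);top=q[q[:,2]>z-.012]
            print(n,t,round(m['p'],2),np.round(m['point']),len(q),'ztop',round(z,3),'mean',np.round(np.median(q,0),3),'top',rect(top))
E
```

```text
top warmer 0.98 [332. 204.] 2366 ztop 0.112 mean [ 0.534 -0.009  0.105] top (array([542.3,  -8.9]), array([133., 166.]), 1.0)
top hood 0.84 [334. 201.] 2218 ztop 0.112 mean [ 0.539 -0.009  0.106] top (array([542.3,  -8.9]), array([133., 166.]), 1.0)
top rack 0.67 [410. 225.] 1029 ztop 0.075 mean [ 0.478 -0.266  0.06 ] top (array([ 479.7, -271.7]), array([166.8,  55.6]), 80.3)
top reader 0.76 [294. 264.] 360 ztop 0.142 mean [0.335 0.103 0.037] top (array([340.3, 107.4]), array([34.2, 34.1]), 89.0)
top reader 0.71 [206. 241.] 416 ztop 0.14 mean [0.423 0.403 0.045] top (array([428.2, 413.8]), array([33.7, 34.5]), 87.3)
top reader 0.5 [251. 224.] 213 ztop 0.107 mean [0.471 0.256 0.032] top (array([476.4, 262.4]), array([22.8, 25.9]), 6.2)
top mat_top 0.75 [254. 233.] 1300 ztop 0.011 mean [0.464 0.263 0.003] top (array([469.4, 265.2]), array([133.3, 135.2]), 74.8)
top dropper 0.42 [280. 167.] 109 ztop 0.097 mean [0.664 0.163 0.052] top (array([668.5, 165.4]), array([16.3, 11.6]), 42.2)
top carton 0.73 [374. 173.] 200 ztop 0.025 mean [ 0.661 -0.157  0.018] top (array([ 662.2, -157.1]), arr
[... 1348 characters left out ...]
 0.003] top (array([451.1, 207.7]), array([255.8, 131.9]), 72.9)
side mat_top 0.6 [264. 181.] 344 ztop 0.103 mean [0.468 0.249 0.043] top (array([473.1, 258.8]), array([26.7, 25.6]), 48.6)
side dropper 0.65 [340. 171.] 76 ztop 0.084 mean [0.662 0.159 0.054] top (array([662. , 159.6]), array([7. , 7.6]), 12.7)
side carton 0.84 [405. 243.] 286 ztop 0.022 mean [ 0.654 -0.166  0.018] top (array([ 659. , -158.5]), array([50.7, 44.5]), 59.4)
side carton 0.35 [375. 295.] 2280 ztop 0.068 mean [ 0.468 -0.286  0.048] top (array([ 478.4, -273.8]), array([171.6,  57.7]), 79.9)
side slides 0.9 [428. 266.] 1465 ztop 0.034 mean [ 0.633 -0.268  0.031] top (array([ 643.6, -258.5]), array([88.1, 99.5]), 16.1)
```

```bash
python3 - <<'E'
from h import *
for nm,p in dict(press=(.488,-.01,.12),rack=(.479,-.27,.25),rk2=(.46,-.34,.065),back=(.69,-.01,.17),pk=(.513,-.01,.08),rd=(.474,.26,.08)).items():
    for y in (-180,-95,-90,0,80,90):
        q=ctrl.ik(list(p),quat(np.radians(y)));print(nm,y,None if q is None else np.round(q,2))
E
```

```text
press -180 [ 0.03  0.43 -0.08  2.01  0.05  0.71  1.48]
press -95 [ 0.3   0.46 -0.48  2.    0.3   0.75  2.7 ]
press -90 [ 0.32  0.46 -0.5   2.    0.31  0.75  2.77]
press 0 [-0.39  0.48  0.53  2.01 -0.35  0.74 -1.22]
press 80 [-0.23  0.44  0.28  2.01 -0.18  0.71 -0.01]
press 90 [-0.2   0.44  0.25  2.01 -0.16  0.71  0.14]
rack -180 [ 0.07  0.42  0.61  1.68 -0.26  1.12  2.32]
rack -95 [-0.2   0.6   1.15  1.68 -0.57  1.25 -2.15]
rack -90 [-0.2   0.6   1.15  1.68 -0.57  1.25 -2.06]
rack 0 [-0.14  0.53  1.    1.68 -0.48  1.19 -0.6 ]
rack 80 [-0.09  0.49  0.88  1.68 -0.41  1.17  0.73]
rack 90 [-0.08  0.49  0.87  1.68 -0.4   1.16  0.9 ]
rk2 -180 [ 0.44  0.62  0.24  1.85 -0.21  0.7   2.37]
rk2 -95 [-0.02  0.92  1.15  1.86 -0.98  1.07 -1.69]
rk2 -90 [-0.02  0.92  1.15  1.86 -0.98  1.07 -1.6 ]
rk2 0 [ 0.19  0.71  0.67  1.85 -0.6   0.8  -0.39]
rk2 80 [ 0.25  0.68  0.56  1.85 -0.51  0.76  0.91]
rk2 90 [ 0.26  0.67  0.54  1.85 -0.48  0.75  1.06]
back -180 [ 0.04  0.65 -0.12  1.39  0.08  1.1   1.48]
back -95 [ 0.26  0.69 -0.52  1.39  0.36  1.15  2.74]
back -90 [ 0.27  0.69 -0.55  1.39  0.37  1.16  2.82]
back 0 [-0.33  0.72  0.61  1.4  -0.43  1.15 -1.24]
back 80 [-0.22  0.68  0.38  1.4  -0.26  1.11  0.02]
back 90 [-0.21  0.67  0.34  1.4  -0.24  1.11  0.18]
pk -180 [ 0.07  0.52 -0.14  1.99  0.11  0.64  1.42]
pk -95 [ 0.32  0.56 -0.52  1.98  0.41  0.71  2.6 ]
pk -90 [ 0.33  0.56 -0.54  1.98  0.43  0.71  2.67]
pk 0 [-0.34  0.56  0.47  1.99 -0.4   0.68 -1.19]
pk 80 [-0.2   0.53  0.25  1.99 -0.21  0.64  0.02]
pk 90 [-0.18  0.53  0.22  1.99 -0.19  0.64  0.16]
rd -180 [-0.38  0.56 -0.26  1.92  0.21  0.7   0.81]
rd -95 [-0.15  0.61 -0.62  1.91  0.49  0.78  2.01]
rd -90 [-0.13  0.61 -0.64  1.91  0.51  0.78  2.09]
rd 0 [-0.82  0.59  0.43  1.92 -0.36  0.71 -1.75]
rd 80 [-0.63  0.55  0.12  1.92 -0.1   0.68 -0.62]
rd 90 [-0.6   0.55  0.09  1.92 -0.07  0.68 -0.47]
```

```bash
python3 - <<'E'
from h import *
ctrl.close_gripper(); q=quat(np.radians(91))
s=get_state();ctrl.movel([*s['tcp_pos'][:2],.30],max_speed=.3)
ctrl.movep([.487,-.01,.2],q);ctrl.movel([.487,-.01,.112],max_speed=.2)
s=get_state();print(s['time'],s['tcp_pos'],s['contact_force'])
f0=s['contact_force'][2]
z=.110
while z>.092:
    ctrl.movel([.487,-.01,z],max_speed=.03);s=get_state();f=s['contact_force'][2]-f0
    print(round(z,4),np.round(s['tcp_pos'][2],4),round(f,2))
    if f>9: break
    z-=.0015 if z>.1005 else .0007
ctrl.movel([.486,-.01,.135],max_speed=.15);ctrl.movel([.42,-.03,.20],max_speed=.3)
ctrl.movep([.475,-.285,.26],quat(np.radians(80.3)))
print(get_state()['time'])
im,W=grab('top');cv2.imwrite('pics/top1.png',im)
im,W=grab('wrist');cv2.imwrite('pics/w1.png',im);np.savez('pics/w1.npz',W=W,im=im)
E
```

```text
5.25 [ 0.48741255 -0.00979449  0.11239248] [-0.00892182  0.09040999  0.08489346]
0.11 0.1109 -0.3
0.1085 0.1087 -0.74
0.107 0.1069 0.37
0.1055 0.1055 1.03
0.104 0.1039 1.63
0.1025 0.1024 1.77
0.101 0.1009 2.34
0.0995 0.0994 1.83
0.0988 0.0988 2.03
0.0981 0.0981 2.95
0.0974 0.0977 7.23
0.0967 0.0973 11.08
10.1667
```

View pics/w1.png

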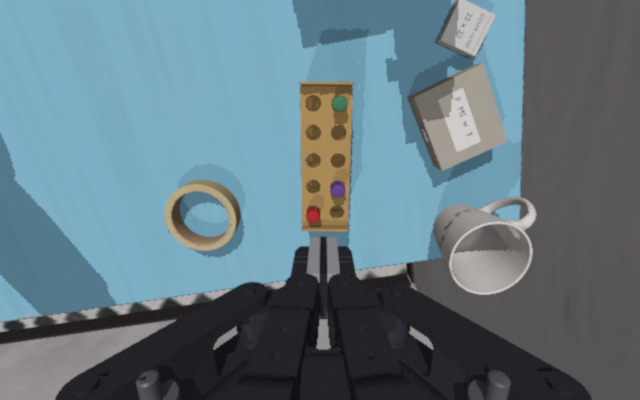

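View pics/top1.png

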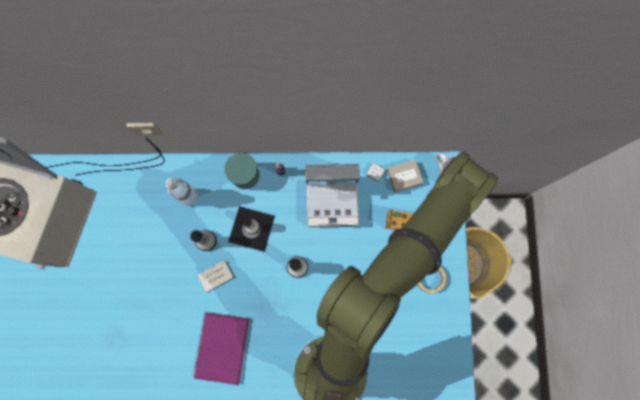

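The hood is open with four empty pockets. The rack holds three tubes: green (340,103), purple (338,189) and red (313,215). Next I measure the caps and take a look over the warmer.

```bash
python3 - <<'E'
from h import *
z=np.load('pics/w1.npz');W=z['W'];im=z['im']
hsv=cv2.cvtColor(im,cv2.COLOR_BGR2HSV)
yaw=np.radians(-9.7);R=np.array([[np.cos(yaw),np.sin(yaw)],[-np.sin(yaw),np.cos(yaw)]])
m=(W[...,2]>.055)&(W[...,2]<.085);m[235:]=0;m[:,:280]=0;m[:,370:]=0
p=W[m];print('rack',cv2.minAreaRect((p[:,:2]*1000).astype(np.float32)))
c=np.array(cv2.minAreaRect(p[:,:2].astype(np.float32))[0])
for n,(u,v) in dict(g=(340,103),p=(338,189),r=(313,215)).items():
    b=np.zeros((400,640),bool);b[v-10:v+11,u-9:u+10]=1
    b&=(W[...,2]>.073);q=W[b]
    print(n,len(q),np.round(q.mean(0),4),'rack frame',np.round(R@(q.mean(0)[:2]-c),4),np.percentile(q[:,2],90), hsv[v,u])
ctrl.ungrasp()
ctrl.movep([.513,-.06,.27],quat(np.radians(91)))
im,W=grab('wrist');cv2.imwrite('pics/w2.png',im);np.savez('pics/w2.npz',W=W,im=im);print(get_state()['time'])
E
```

```text
rack ((479.1181335449219, -272.25396728515625), (165.99423217773438, 56.105621337890625), 80.15141296386719)
g 198 [ 0.5034 -0.2138  0.0782] rack frame [0.0141 0.0617] 0.07925249092687102 [ 70 114 123]
p 165 [ 0.4875 -0.3045  0.0781] rack frame [ 0.0137 -0.0304] 0.07935855260070374 [133 128 140]
r 155 [ 0.4548 -0.3303  0.078 ] rack frame [-0.0142 -0.0613] 0.07900018658670341 [179 185 170]
12.0083
```

View pics/w2.png

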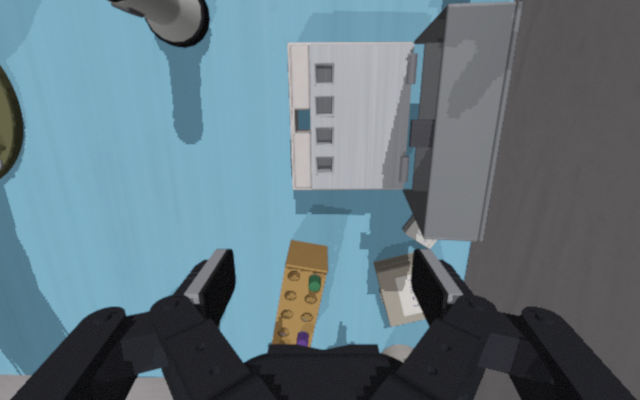

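```bash
python3 - <<'E'
from h import *
z=np.load('pics/w2.npz');W=z['W'];im=z['im']
m=(abs(W[...,2]-.056)<.006);m[200:]=0;m[:,:285]=0
n,l,st,_=cv2.connectedComponentsWithStats(m.astype(np.uint8));k=1+np.argmax(st[1:,4]);p=W[l==k]
print('deck z',np.median(p[:,2]),cv2.minAreaRect((p[:,:2]*1000).astype(np.float32)))
i=vision.camera_info('wrist');K=i['mtx'];M=np.eye(4)
s=get_state();A=T(s)@np.array(i['hand_eye'])
g=im.mean(2)
roi=np.zeros((400,640),np.uint8);roi[62:176,311:340]=(g[62:176,311:340]<165)
n,l,st,ce=cv2.connectedComponentsWithStats(roi)
P=[]
for k in range(1,n):
    if st[k,4]<80: continue
    u,v=st[k,0]+(st[k,2]-1)/2,st[k,1]+(st[k,3]-1)/2
    r=A[:3,:3]@np.array([(u-K[0,2])/K[0,0],(v-K[1,2])/K[1,1],1]);X=A[:3,3]+r*(.056-A[2,3])/r[2]
    P.append(X[:2]);print(st[k],np.round(X,4))
P=np.array(P);print('mean',P.mean(0),'dir',np.degrees(np.arctan2(*(P[0]-P[-1])[::-1])))
E
```

```text
deck z 0.05535401162574158 ((541.8214721679688, -9.326210021972656), (137.92132568359375, 165.46173095703125), 1.401854395866394)
[314  62  21  24 427] [0.5124 0.0398 0.056 ]
[314  95  21  23 396] [0.513  0.0058 0.056 ]
[315 126  20  20 343] [ 0.5141 -0.0271  0.056 ]
[315 156  20  17 309] [ 0.5147 -0.0606  0.056 ]
mean [ 0.51354516 -0.01052534] dir 91.25937848209833
```

```bash
cat >> h.py <<'E'
RQ=quat(np.radians(80.2));WQ=quat(np.radians(91.2))
def pick(x,y,first=False):
    ctrl.movep([x,y,.16],RQ);ctrl.movel([x,y,.0655],max_speed=.15)
    ctrl.close_gripper(force=30);s=get_state();print('w',round(s['width'],4),np.round(s['contact_force'],1))
    ctrl.movel([x,y,.18],max_speed=.15);print('w',round(get_state()['width'],4))
def place(x,y):
    ctrl.movep([x,y,.18],WQ);ctrl.movel([x,y,.125],max_speed=.15);f0=get_state()['contact_force']
    for z in (.112,.1,.088,.077):
        ctrl.movel([x,y,z],max_speed=.06);s=get_state();f=s['contact_force']-f0;print(z,round(s['tcp_pos'][2],4),np.round(f,1))
        if f[2]>6: print('BLOCKED');return False
    ctrl.ungrasp();ctrl.movel([x,y,.18],max_speed=.2);print('t',get_state()['time']);return True
E
python3 - <<'E'
from h import *
pick(.5034,-.2138)
im,W=grab('wrist');cv2.imwrite('pics/w3.png',im)
print(place(.513,.0058))
im,W=grab('wrist');cv2.imwrite('pics/w4.png',im)
cv2.imwrite('pics/w34.png',np.vstack([cv2.imread('pics/w3.png')[:,100:540],im[:,100:540]])[:,:])
a=cv2.imread('pics/w3.png')[:,120:520];cv2.imwrite('pics/w34.png',np.hstack([a,im[:,120:520]]))
E
```

```text
w 0.0148 [-0.2 -0.5  2.6]
w 0.0143
0.112 0.1119 [-0.2  0.3  0.2]
0.1 0.0995 [-1.3  1.2  0.5]
0.088 0.0875 [0.4 0.  0.2]
0.077 0.0766 [ 0.3 -0.1 -0.1]
t 19.3333
True
```

View pics/w34.png

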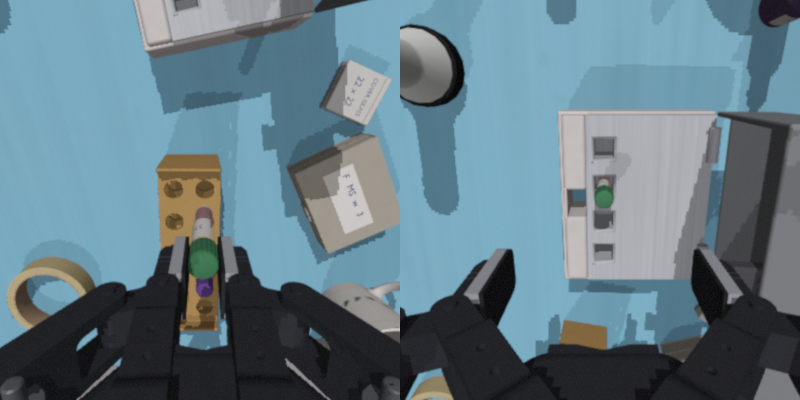

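The left half shows the green tube held upright between the pads. The right half shows it standing in pocket 2, near (605,190). I'll do the other two the same way.

```bash
python3 - <<'E'
from h import *
pick(.4875,-.3045)
if place(.514,-.0275):
    pick(.4548,-.3303)
    place(.5147,-.061)
ctrl.movep([.513,-.07,.25],WQ)
im,W=grab('wrist');cv2.imwrite('pics/w5.png',im);np.savez('pics/w5.npz',W=W,im=im)
hsv=cv2.cvtColor(im,cv2.COLOR_BGR2HSV)
m=(W[...,2]>.066)&(hsv[...,1]>60)&(np.hypot(W[...,0]-.5137,0)<.03)&(abs(W[...,1]+.01)<.075)
n,l,st,ce=cv2.connectedComponentsWithStats(m.astype(np.uint8))
for k in range(1,n):
    if st[k,4]>30:
        q=W[l==k];t=q[q[:,2]>np.percentile(q[:,2],90)-.004];print(st[k],np.round(t.mean(0),4),round(np.percentile(q[:,2],95),4))
print(get_state()['time'])
E
```

```text
w 0.0149 [0.3 0.8 2.8]
w 0.0147
0.112 0.1119 [-0.2  0.6 -0.6]
0.1 0.0995 [ 0.2  0.7 -0.2]
0.088 0.0875 [-0.2 -0.2 -0.2]
0.077 0.0766 [ 0.1  0.5 -1.4]
t 27.2583
w 0.0147 [-0.2  0.2  3.9]
w 0.0147
0.112 0.1119 [ 0.5  1.  -0.9]
0.1 0.0995 [ 0.2  0.9 -0.1]
0.088 0.0875 [ 0.4  0.7 -0.4]
0.077 0.0766 [ 0.4  0.4 -1. ]
t 35.125
[317  91  16  17 212] [0.5129 0.0056 0.0884] 0.0898
[318 127  15  17 205] [ 0.5141 -0.0283  0.0883] 0.0897
[317 158  16  18 223] [ 0.5145 -0.0613  0.0882] 0.0896
[217 327  52  42 139] [ 0.4913 -0.055   0.3314] 0.3337
[411 326  20  26  62] [ 0.5365 -0.0525  0.3292] 0.331
[270 344  40   4  44] [ 0.5036 -0.0603  0.3222] 0.3231
[311 344  76  13 143] [ 0.5206 -0.0598  0.3233] 0.3261
35.5583
```

View pics/w5.png

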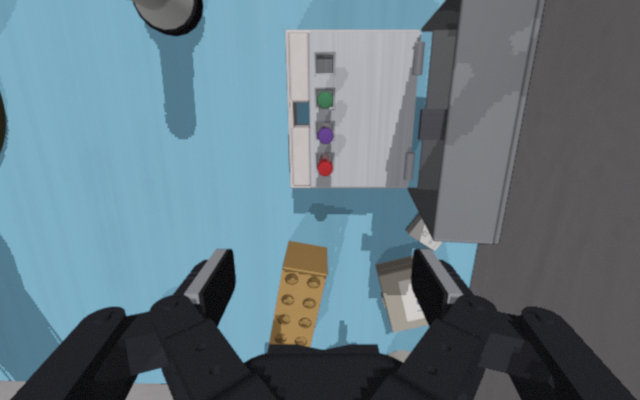

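All three tubes are seated (cap tops 0.089 m) and the rack is empty. The wall is close behind the hood, so I'll check the clearance there.

```bash
python3 - <<'E'
from h import *
im,W=grab('top')
for u in (300,330,350): print([np.round(W[v,u],3).tolist() for v in (120,140,150,156,162,168)])
im,W=grab('wrist')
m=(W[...,2]>.08)&(W[...,2]<.23)&(W[...,0]>.55);print('hood',np.round(np.nanpercentile(W[m],[2,50,98],axis=0),3))
for p in ([.69,-.01,.26],[.67,-.01,.175],[.675,-.01,.175]):
  for y in (181.2,1.2): print(p,y,ctrl.ik(p,quat(np.radians(y))))
E
```

```text
[[0.741, 0.083, 0.293], [0.739, 0.093, 0.122], [0.742, 0.1, 0.006], [0.723, 0.101, -0.001], [0.701, 0.1, 0.001], [0.681, 0.101, -0.005]]
[[0.741, -0.003, 0.29], [0.74, -0.004, 0.118], [0.743, -0.004, 0.002], [0.722, -0.004, -0.001], [0.7, -0.004, 0.001], [0.625, -0.003, 0.194]]
[[0.74, -0.061, 0.291], [0.563, -0.043, 0.635], [0.535, -0.041, 0.654], [0.52, -0.041, 0.66], [0.507, -0.041, 0.661], [0.492, -0.04, 0.67]]
hood [[ 0.592 -0.196  0.084]
 [ 0.739 -0.037  0.171]
 [ 0.741  0.074  0.208]]
[0.69, -0.01, 0.26] 181.2 [-0.06065164  0.59308173  0.07549192  1.257146   -0.04384913  1.2929399
  1.60576008]
[0.69, -0.01, 0.26] 1.2 [-0.42392733  0.71714253  0.85611491  1.26302904 -0.52921837  1.38759229
 -1.15243402]
[0.67, -0.01, 0.175] 181.2 [-0.0575311   0.61678328  0.06356296  1.45157485 -0.0417928   1.07455386
  1.60599114]
[0.67, -0.01, 0.175] 1.2 [-0.4457361   0.74767983  0.82787     1.45736887 -0.57038173  1.18748656
 -1.08638115]
[0.675, -0.01, 0.175] 181.2 [-0.05676514  0.62446809  0.0630822   1.43621317 -0.04175338  1.08221694
  1.60578206]
[0.675, -0.01, 0.175] 1.2 [-0.44112358  0.75511918  0.82738935  1.44200666 -0.57315205  1.19555604
 -1.08881619]
```

```bash
python3 - <<'E'
from h import *
q=quat(np.radians(181.2));hx,hz,y=.6075,.06,-.0095
ctrl.close_gripper()
ctrl.movel([.513,-.07,.33],max_speed=.3)
ctrl.movep([.672,y,.30],q);ctrl.movel([.672,y,.177],max_speed=.15)
s=get_state();f0=s['contact_force'];print(s['time'],s['tcp_pos'])
for th in np.r_[1.4:.1:-.13,.1]:
    d=.011*min(1,th/.4)
    p=[hx-.119*np.cos(th)+.047*np.sin(th)+d,y,hz+.119*np.sin(th)+.047*np.cos(th)]
    ctrl.movel(p,max_speed=.1);s=get_state();f=s['contact_force']-f0;print(round(th,2),np.round(p,3),np.round(f,1))
    if np.linalg.norm(f)>15: raise SystemExit('force')
z=.11
while z>.092:
    ctrl.movel([.488,y,z],max_speed=.03);s=get_state();f=s['contact_force'][2]-f0[2]
    print(round(z,4),np.round(s['tcp_pos'][2],4),round(f,2))
    if f>10: break
    z-=.0025 if z>.1 else .0008
ctrl.pause(.2);ctrl.movel([.488,y,.125],max_speed=.08);ctrl.movel([.45,y,.25],max_speed=.3)
s=get_state();print(s['time'],s['contact_force']-f0)
im,W=grab('top');cv2.imwrite('pics/top2.png',im)
for n in ('warmer',):
    m=models.masks_of('top',n)[0];p=W[m['mask']];t=p[p[:,2]>.09];print(np.nanmedian(t,0),[(round(x,3),round(np.nanmedian(t[abs(t[:,0]-x)<.006][:,2]),4)) for x in (.5,.52,.54,.57,.59)])
E
```

```text
39.0333 [ 0.67258515 -0.00955089  0.17816346]
1.4 [ 0.645 -0.01   0.185] [1.3 0.1 0.4]
1.27 [ 0.628 -0.01   0.188] [-0.1 -0.4  0.5]
1.14 [ 0.612 -0.01   0.188] [ 0.7 -0.4  0.2]
1.01 [ 0.595 -0.01   0.186] [ 0.3 -0.8 -0.7]
0.88 [ 0.579 -0.01   0.182] [ 0.5 -0.1 -0.4]
0.75 [ 0.563 -0.01   0.176] [ 0.1 -1.6  1.2]
0.62 [ 0.549 -0.01   0.167] [-0.7  0.2  1.4]
0.49 [ 0.536 -0.01   0.157] [-0.9  0.4  2. ]
0.36 [ 0.523 -0.01   0.146] [-1.9  1.3  1.3]
0.23 [ 0.509 -0.01   0.133] [-2.3 -0.9  0.8]
0.1 [ 0.497 -0.01   0.119] [-1.9 -1.1  1.8]
0.11 0.1099 0.2
0.1075 0.1073 -0.04
0.105 0.1048 1.75
0.1025 0.1024 0.25
0.1 0.0998 0.53
0.0992 0.0991 0.96
0.0984 0.0984 2.11
0.0976 0.0979 6.4
0.0968 0.0974 10.72
46.525 [-1.06257812  0.07639274 -1.34679731]
[0.54289977 0.06780013 0.1055254 ] [(0.5, np.float64(0.1045)), (0.52, np.float64(0.1061)), (0.54, np.float64(0.1048)), (0.57, np.float64(0.1055)), (0.59, np.float64(0.1032))]
```

View pics/top2.png

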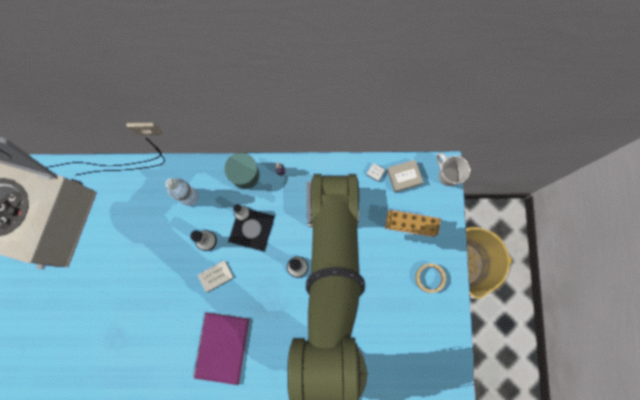

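The hood stays shut. The reader has been knocked aside: it now stands near (241,211), and the mat's middle mark is at (251,228). I'll look from close by.

```bash
python3 - <<'E'
from h import *
ctrl.ungrasp()
ctrl.movel([.45,-.01,.30],max_speed=.3)
ctrl.movep([.49,.21,.31],quat(np.radians(90)))
im,W=grab('wrist');cv2.imwrite('pics/w6.png',im);np.savez('pics/w6.npz',W=W,im=im);T0=T()
for m in models.masks_of('wrist','reader')+models.masks_of('wrist','mat_top'):
    q=W[m['mask']];q=q[~np.isnan(q[:,0])];z=np.percentile(q[:,2],97);t=q[q[:,2]>z-.006]
    print(round(m['p'],2),np.round(m['point']),len(q),round(z,3),cv2.minAreaRect((t[:,:2]*1000).astype(np.float32)))
g=im.max(2).astype(int)
m=(abs(W[...,2]-.003)<.008)&(g<45);n,l,st,_=cv2.connectedComponentsWithStats(m.astype(np.uint8));k=1+np.argmax(st[1:,4])
print(st[k],cv2.minAreaRect((W[l==k][:,:2]*1000).astype(np.float32)),get_state()['time'])
E
```

```text
0.77 [215. 229.] 2795 0.138 ((386.458740234375, 154.38064575195312), (169.71163940429688, 29.220138549804688), 41.08110046386719)
0.61 [273.   9.] 977 0.042 ((428.2334899902344, 394.1725769042969), (6.6677961349487305, 34.650428771972656), 89.86663055419922)
0.59 [346.  88.] 1201 0.103 ((521.4202880859375, 296.39129638671875), (26.84603500366211, 26.493915557861328), 89.64972686767578)
0.56 [300. 116.] 7564 0.004 ((467.8508605957031, 265.0537109375), (133.28494262695312, 133.50210571289062), 75.42530059814453)
[ 257   55  100  113 5359] ((468.9997253417969, 264.3571472167969), (126.89702606201172, 127.21205139160156), 74.6739730834961) 49.5833
```

View pics/w6.png

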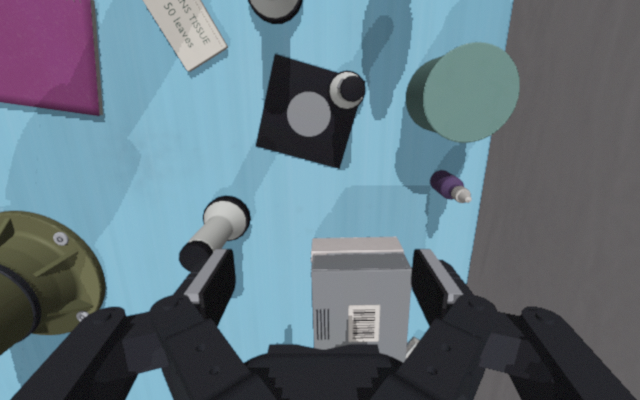

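The reader stands upright at (346,88), i.e. (0.521, 0.296). The mat centre is about (0.468, 0.265), and the label is visible on the shut hood at (362,325). Now I grasp it.

```bash
python3 - <<'E'
from h import *
q=quat(np.radians(181));x,y=.5214,.2964
ctrl.movep([x,y,.20],q);ctrl.movel([x,y,.055],max_speed=.12)
f0=get_state()['contact_force'];print(f0)
ctrl.close_gripper(force=50);s=get_state();print(s['width'],s['contact_force'])
ctrl.movel([x,y,.26],max_speed=.15)
s=get_state();print(s['width'],s['contact_force'],s['time'])
im,W=grab('side');cv2.imwrite('pics/s3.png',im[60:260,180:440])
ctrl.movel([.5455,-.0095,.26],max_speed=.2);ctrl.movel([.5455,-.0095,.21],max_speed=.08)
ctrl.pause(1.0)
im,W=grab('side');a=im[60:260,180:440];cv2.imwrite('pics/s34.png',cv2.resize(np.hstack([cv2.imread('pics/s3.png'),a]),None,fx=1.5,fy=1.5))
ctrl.pause(1.0);print(get_state()['time'],get_state()['width'])
E
```

```text
[ 0.18831233 -0.16176552  0.29707146]
0.027048753179915532 [ 0.11077561 -0.49939247  2.38782524]
0.027231301174914666 [ 0.41432167  0.35464191 -1.15279043] 54.2333
58.7917 0.027164482682035328
```

View pics/s34.png

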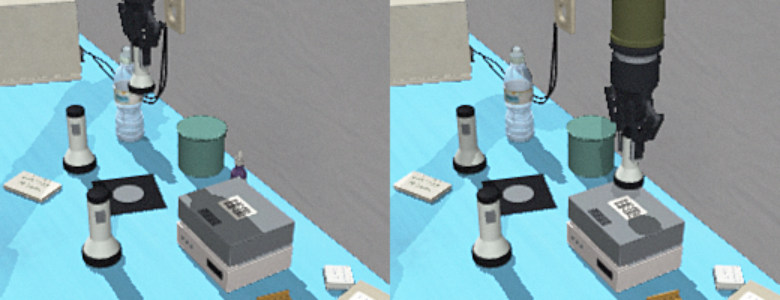

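The reader is held upright over the hood. I'll check numerically where the foot sits relative to the label.

```bash
python3 - <<'E'
from h import *
im,W=grab('side')
r=np.zeros((400,640),bool);r[165:195,320:360]=1
f=r&(W[...,2]>.14)&(W[...,2]<.18)&(W[...,0]>.4)&(W[...,0]<.62)
p=W[f];print('foot',len(p),np.round(np.nanpercentile(p,[3,50,97],axis=0),3))
h=np.zeros((400,640),bool);h[180:215,315:375]=1
wl=h&(im.min(2)>190)&(abs(W[...,2]-.106)<.012)
l=W[wl];print('label',len(l),cv2.minAreaRect((l[:,:2]*1000).astype(np.float32)),np.nanmedian(l[:,2]))
s=get_state();print(s['tcp_pos'],s['eef_rot'])
w6=np.load('pics/w6.npz');im,W=w6['im'],w6['W']
h=np.zeros((400,640),bool);h[300:350,340:390]=1
wl=h&(im.min(2)>170)&(abs(W[...,2]-.106)<.012);l=W[wl];print('label wrist',cv2.minAreaRect((l[:,:2]*1000).astype(np.float32)))
E
```

```text
foot 181 [[ 0.519 -0.036  0.159]
 [ 0.532 -0.027  0.171]
 [ 0.562  0.002  0.179]]
label 121 ((545.2455444335938, -7.8047027587890625), (46.47085189819336, 68.14179992675781), 0.27909520268440247) 0.10682812912524564
[ 0.54552655 -0.00951177  0.21001811] [ 3.08999469e-05 -8.70110422e-03  9.99962144e-01  7.09376566e-07]
label wrist ((545.8648071289062, -10.142593383789062), (42.7472038269043, 63.75151062011719), 1.7520639896392822)
```

The foot centre, about (0.545, -0.010), matches the label at (0.5455, -0.009), and it sits about 50 mm above it. I'll put the reader back.

```bash
python3 - <<'E'
from h import *
ctrl.pause(.5)
ctrl.movel([.5455,-.0095,.26],max_speed=.1);x,y=.4685,.2645
ctrl.movel([x,y,.26],max_speed=.2);ctrl.movel([x,y,.065],max_speed=.12);f0=get_state()['contact_force']
z=.060
while z>.048:
    ctrl.movel([x,y,z],max_speed=.03);f=(get_state()['contact_force']-f0)[2];print(round(z,4),round(f,2))
    if f>3: break
    z-=.001
ctrl.pause(.3);ctrl.ungrasp();ctrl.movel([x,y,.20],max_speed=.12)
ctrl.movel([.40,.05,.32],max_speed=.3)
ctrl.movep([.47,.18,.32],quat(np.radians(90)));ctrl.pause(.5)
im,W=grab('wrist');cv2.imwrite('pics/w7.png',im)
for m in models.masks_of('wrist','reader')+models.masks_of('wrist','mat_top'):
    q=W[m['mask']];q=q[~np.isnan(q[:,0])];zz=np.percentile(q[:,2],97);t=q[q[:,2]>zz-.006]
    print(round(m['p'],2),np.round(m['point']),round(zz,3),cv2.minAreaRect((t[:,:2]*1000).astype(np.float32)))
h=W[(abs(W[...,2]-.106)<.03)&(abs(W[...,0]-.54)<.05)&(abs(W[...,1]+.01)<.07)]
A=np.c_[h[:,:2],np.ones(len(h))];print('hood plane',np.linalg.lstsq(A,h[:,2],rcond=None)[0],len(h))
print(get_state()['time'])
E
```

```text
0.06 0.13
0.059 -0.64
0.058 0.15
0.057 1.1
0.056 0.16
0.055 5.19
0.81 [227. 208.] 0.138 ((339.87835693359375, 108.3348617553711), (36.13950729370117, 36.601497650146484), 83.44613647460938)
0.58 [322.  91.] 0.103 ((468.3280334472656, 264.78314208984375), (26.82129669189453, 26.013460159301758), 89.59164428710938)
0.53 [462. 165.] 0.095 ((667.542236328125, 167.7432861328125), (9.60053825378418, 10.45754623413086), 35.888580322265625)
0.83 [313.  72.] 0.004 ((468.22613525390625, 264.9195861816406), (129.49063110351562, 132.24806213378906), 74.93626403808594)
0.71 [372. 278.] 0.107 ((539.7882690429688, 49.12715148925781), (131.75619506835938, 285.2167663574219), 1.2280677556991577)
hood plane [-0.00234087 -0.00018343  0.10704436] 6143
70.4
```

View pics/w7.png

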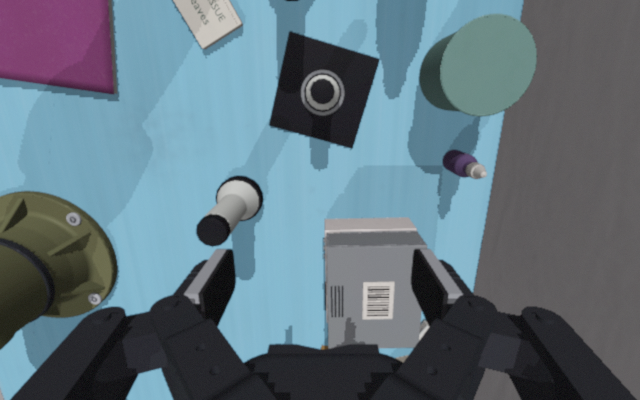

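The reader stands centred on the mat at (322,91), and the hood is flat and shut. I'm handing it in.

```bash
python3 -c "
from h import *
print(ticket.close_job())"
```

```text
the job is handed in; nothing more can be done
None
```

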